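# Slide a brass shim off the shim bed's edge and weigh it

### The job

Weigh the brass shim. It lies boxed in between the fences of its lane, so push it along the lane until its slotted end sticks out about 60 mm over the red-marked edge of the bed, then grip that overhanging end, lift the shim off and lay it flat and centred on the round blue pan of the bench scale, and let go. Leave the dark steel shim where it is.

Things in the scene. Friction and masses are not known exactly. Their poses are not given: they have to be found in the camera images.
- brass_center (a point): centre (half-way up) of the loose brass shim, a flat yellow-metal plate 170 x 40 x 6 mm, about 0.3 kg, lying in one of the two lanes of the bed (which one varies). Its x axis runs along its 170 mm length towards the slotted end (open slot 14 mm wide, 45 mm deep), y across its 40 mm width, z up. Slotted end at x = +85 mm, plain end at x = -85 mm. At the start it lies wholly on the bed, slotted end 15 to 40 mm short of the red-marked edge
- steel_center (a point): centre (half-way up) of the other shim, dark steel, same shape, size and axes, in the other lane of the bed; not to be disturbed
- bed: fixed green shim bed, 220 mm (x) x 116 mm (y) block whose lane surface lies 60 mm above the table; origin at the centre of its underside. Two lanes along x, centred at y = +27 and -27 mm, each 46 mm wide, between dark fences 8 mm wide that rise 8 mm above the lane surface; both lane ends are open. The red-marked edge, over which shims are pushed, is the end at x = +110 mm: beyond it is a free drop of 60 mm to the table. Its +x axis points roughly to the robot's right
- pan (a point): centre of the top of the round blue pan of a fixed white bench scale; pan 68 mm in diameter, 6 mm thick, its top 70 mm above the table, on a short post; the scale's body under it is 170 x 140 mm and 30 mm high

How it is judged:
On the way, in this order (a step that is already met when the one before it is completed fails the run):
1. the brass shim lies flat on the bed with its slotted end at least 40 mm out over the red-marked edge (x of brass_center in the frame of bed above 0.065 m and z of brass_center in the frame of bed between 0.059 and 0.068 m and angle between brass_center's own z axis and vertical below 0.06 rad), for 0.2 s.
2. the brass shim is held by the fingers, lifted clear of the bed (contact force between the fingers and brass above 1 N and contact force between brass and bed below 0.01 N and height (world z) of brass_center above 0.075 m), for 0.2 s.
At the end, for the whole second after the job is handed in: the brass shim rests flat (within about 6 degrees) and still on the scale's pan, its centre within 20 mm of the pan's centre, turned any way round; the steel shim is within 20 mm of where it started (horizontal distance between brass_center and pan below 0.02 m and z of brass_center in the frame of pan between -0.003 and 0.009 m and angle between brass_center's own z axis and vertical below 0.1 rad and linear speed of brass below 0.02 m/s and distance of steel_center from where it was at the start of the episode below 0.02 m); the robot touches nothing.
It fails at once if the steel shim is moved more than 20 mm (distance of steel_center from where it was at the start of the episode above 0.02 m).
It also fails if it takes over 58 s, if anything falls off the work surface, if the arm or the gripper's body presses on something with over 40 N, if the wrist force passes 120 N, or if a joint passes its speed limit or range.

### The arm

A 6-joint arm with a two-finger parallel gripper is mounted at the origin on the work surface. World frame = base frame: x ahead of the robot, y to its left, z up, the work surface at z = 0. Lengths are in m, angles in rad, forces in N, time in s.
With the tool pointing down it reaches from about 0.375 to 0.9 m from the base axis. Payload 3.1 kg.
Tool frame: the origin (TCP) lies midway between the tips of the shut fingers; the grasp point (between the pads) lies ctrl.hold_point_z behind it (ctrl.hold_point_z is the distance from the TCP to the grasp point, in m); z points along the fingers, y is the line along which they close (so a half turn about z gives the same grasp; the last joint's range is limited). The gripper opens to 85 mm and grips with 20 to 120 N. Pads are 22 mm wide; open, the fingers measure 114 mm over their backs; the gripper's body (76 mm by 85 mm) begins 54 mm behind the grasp point. The pads swing forward as they close: fully open they stand 13 mm farther back than shut.
Start: joints at [-1.343, 0.527, 1.433, -0, 1.181, -0.178], TCP at [0.247, -0.574, 0.231] pointing down, gripper open.
Joint ranges: [-3.08, 3.08], [-0.75, 2.2], [0.22, 2.44], [-1.43, 4.57], [0, 2.65], [-2.85, 2.85]. Speed limits (rad/s): [2.79, 2.79, 3.14, 3.14, 3.14, 3.14].

### API

Orientations are given as a unit quaternion [w, x, y, z].
In Python, from rig import readout, cams, ticket, ctrl gives the robot as it stands.
- The arm moves only by the tool carry_out, never from a script. Its argument "moves" is a list of rows, each an object with "dp": the shift along the tool's x, y, z in cm, a list of three; "turn": the turn, a rotation vector about the tool's x, y, z in rad, a list of three; "hand": the gripper's target within -1 to 1 (shut at 1, half-way at 0, fully open at -1). A call has 1 to 20 rows; each row shifts and turns the commanded pose from where the row before left it, along the tool's axes as they then stand; what a row does not reach is not made up. A row lasts 1/8 s, in which the tool goes at most 62.5 mm and 10.7 degrees, less where a joint would pass 70% of its speed; a pose out of reach is approached as far as the arm can. A call is refused whole if a number of a shift passes 6.25 or a number of a turn 0.188, either way. A call with a gripper value outside its range is refused whole. The fingers move at their own pace and stop on an object; "grip_force" is the grip in N (left out, the last holds). Time passes only in rows, so rows that do not move let the fingers close. It gives the time, the measured TCP pose, the force, the opening and the grip force at its end, in the units of the state.
- readout.observe(): the state, without advancing time (a new reading comes with each control period).
- cams.read_camera(name): name is "side" or "top" or "wrist"; returns a dict with "frame" (384x512x3 uint8, red, green, blue), "z_map" (384x512 float32, m along the optical axis (not along the pixel's ray), 0 where there is no reading), "camera_matrix" (3x3 intrinsics, pixels), "R" (3x3) and "t" (3): a world point X has camera coordinates R X + t; the wrist camera has in their place "mount" (4x4, takes a point from camera to tool coordinates, whose origin is the TCP and whose axes are the flange's). Camera axes: x right, y down, z forward; pixel columns grow to the right and rows downward; lengths in m; the calibration is good to about 2 mm. A picture is of the moment at which its call begins: read the wrist's pose just before it.
- ticket.sign_off(): hands the job in; it is judged then, once.
The state is a dict: "clock": time; "qpos": joint angles; "qd": joint speeds; "joint_efforts": joint torques, N m; "tool_pos": TCP position; "tcp_rot": TCP orientation; "force": force on the tool from outside, world axes, zero at the start; "moment": the same for the moment, N m; "width": finger opening in m; "gripper_force": force on a finger pad.
Only numpy, scipy, OpenCV 4.12 (cv2) and the standard library are available. Lean on these libraries where they do the work, as an engineer would, in place of code of your own. Each camera call takes 0.05 s, during which the arm holds its last target. There are 200 camera calls.

## Working session

There is one attempt and no reset: what is moved stays moved. The work goes in short steps, Python scripts to look and compute and a tool call to move; the robot and the scene stay as the last step left them, time stands still between calls to the robot, and variables do not carry over. Pictures are saved under pics/ and viewed, at most 10 in all, crops included, and the job is handed in when it is done.

Besides the shell and the picture viewer there is one more tool, called after "Emit:" as name(argument=value, ...) on one line, values as JSON. carry_out: Moves the arm, as the interface text tells. Its arguments: {"type":"object","properties":{"moves":{"type":"array","items":{"type":"object","properties":{"dp":{"type":"array","items":{"type":"number"}},"turn":{"type":"array","items":{"type":"number"}},"hand":{"type":"number"}}}},"grip_force":{"type":"number"}},"required":["moves"]}

```bash
mkdir -p pics; ls; python3 - <<'E'
from rig import readout,cams,ctrl
import cv2,numpy as np,pickle
s=readout.observe();print(s['tool_pos'],s['tcp_rot'],s['width'],ctrl.hold_point_z,s['clock'])
a=[]
for n in('top','side'):
    c=cams.read_camera(n);pickle.dump(c,open(n+'.pkl','wb'));a.append(c['frame'])
    print(n,-c['R'].T@c['t'])
cv2.imwrite('pics/top.png',a[0][:,:,::-1]);cv2.imwrite('pics/side.png',a[1][:,:,::-1])
E
```

```text
pics
[ 0.24659112 -0.5735367   0.23031949] [-1.06529007e-03  9.79488629e-01  2.01496627e-01 -1.68982683e-05] 0.08572596136490244 0.0187 0.0
top [ 0.43312559 -0.03782673  0.96641984]
side [ 0.44956576 -0.59589914  0.70560591]
```

View pics/top.png

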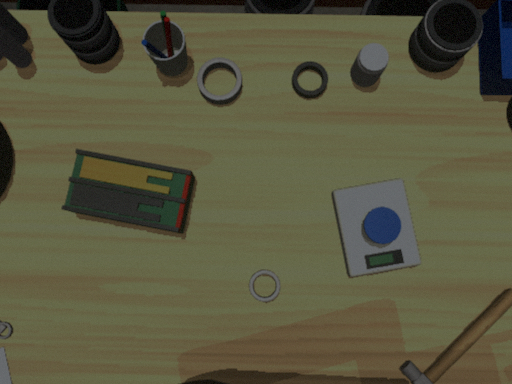

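View pics/side.png

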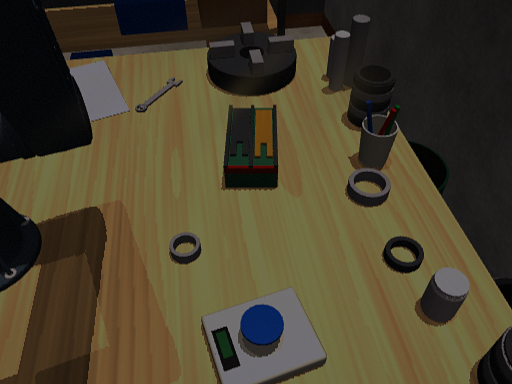

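The top view shows the bed at about (130,190), with brass in the far lane (125,174), the steel shim in the near lane, and the red edge at right (x≈187). The pan is at (382,226). The side view agrees.

```bash
cat > h.py <<'E'
import numpy as np,cv2
def ray(c,uv,z,R=None,t=None):
    R=c['R'] if R is None else R; t=c['t'] if t is None else t
    uv=np.atleast_2d(np.array(uv,float)); K=np.array(c['camera_matrix'])
    d=np.c_[uv,np.ones(len(uv))]@np.linalg.inv(K).T@R; o=-R.T@t
    return o+d*((z-o[2])/d[:,2])[:,None]
def mask(c,lo,hi):
    m=cv2.inRange(cv2.cvtColor(c['frame'],cv2.COLOR_RGB2HSV),lo,hi)
    return m
def big(m,roi=None):
    if roi:
        k=np.zeros_like(m);x0,y0,x1,y1=roi;k[y0:y1,x0:x1]=1;m=m*k
    cs,_=cv2.findContours(m,cv2.RETR_EXTERNAL,cv2.CHAIN_APPROX_NONE)
    return max(cs,key=cv2.contourArea)[:,0,:].astype(float)
def rect(P):
    (c,(w,h),a)=cv2.minAreaRect((P[:,:2]*1000).astype(np.float32))
    if w<h:w,h,a=h,w,a+90
    a=(a+90)%180-90   # long axis
    return np.array(c),w,h,a
E
python3 - <<'E'
import pickle
from h import *
for n,rb,rr,rp in(('top',(60,140,200,240),(165,160,200,240),(350,195,410,255)),('side',(220,95,285,195),(220,155,285,180),(230,295,295,360))):
    c=pickle.load(open(n+'.pkl','rb'))
    b=big(mask(c,(12,140,90),(30,255,255)),rb);print(n,'brass',rect(ray(c,b,.066)))
    r=big(cv2.bitwise_or(mask(c,(0,150,60),(8,255,255)),mask(c,(172,150,60),(180,255,255))),rr);print('red',rect(ray(c,r,.06)),cv2.boundingRect(r.astype(np.int32)))
    p=big(mask(c,(105,130,60),(130,255,255)),rp);P=ray(c,p,.07);print('pan',cv2.minEnclosingCircle((P[:,:2]*1000).astype(np.float32)))
    print(n,'depth brass',c['z_map'][174,110] if n=='top' else c['z_map'][130,263])
c=pickle.load(open('top.pkl','rb'))
print(ray(c,[[76,151],[194,171],[185,232],[64,209]],.068)) # fence outer corners
E
```

```text
top brass (array([591.23034668, 212.41853333]), 150.2431182861328, 37.55754852294922, 79.98228454589844)
red (array([516.38690186, 100.77893829]), 44.09621810913086, 8.725106239318848, -9.900100708007812) (176, 203, 9, 25)
pan ((503.725830078125, -271.372314453125), 33.300350189208984)
top depth brass 0.9111085
side brass (array([589.92407227, 204.07733154]), 165.6082763671875, 37.3606071472168, 79.36637878417969)
red (array([570.69396973,  92.77406311]), 42.85433578491211, 3.1490275859832764, -9.983757019042969) (253, 166, 21, 2)
pan ((504.8771057128906, -270.2597961425781), 33.48412322998047)
side depth brass 1.0302337
[[0.63244795 0.29868911 0.068     ]
 [0.59836203 0.0762482  0.068     ]
 [0.48462672 0.08887684 0.068     ]
 [0.52290041 0.31368722 0.068     ]]
```

Emit:
carry_out(moves=[{"dp":[3.8,-3.6,-0.6],"turn":[0,0,0],"hand":1},{"dp":[3.8,-3.6,-0.6],"turn":[0,0,0],"hand":1},{"dp":[3.8,-3.6,-0.6],"turn":[0,0,0],"hand":1},{"dp":[3.8,-3.6,-0.6],"turn":[0,0,0],"hand":1},{"dp":[3.8,-3.6,-0.6],"turn":[0,0,0],"hand":1},{"dp":[3.8,-3.6,-0.6],"turn":[0,0,0],"hand":1},{"dp":[3.8,-3.6,-0.6],"turn":[0,0,0],"hand":1},{"dp":[3.8,-3.6,-0.6],"turn":[0,0,0],"hand":1},{"dp":[3.8,-3.6,-0.6],"turn":[0,0,0],"hand":1},{"dp":[3.8,-3.6,-0.6],"turn":[0,0,0],"hand":1},{"dp":[3.8,-3.6,-0.6],"turn":[0,0,0],"hand":1},{"dp":[3.8,-3.6,-0.6],"turn":[0,0,0],"hand":1},{"dp":[3.8,-3.6,-0.6],"turn":[0,0,0],"hand":1},{"dp":[3.8,-3.6,-0.6],"turn":[0,0,0],"hand":1},{"dp":[3.8,-3.6,-0.6],"turn":[0,0,0],"hand":1},{"dp":[3.8,-3.6,-0.6],"turn":[0,0,0],"hand":1}])

```text
clock: 2.1
tool_pos: [0.5782, 0.1966, 0.327]
tcp_rot: [0.0, 0.979, 0.202, -0.0]
force: [-0.0, -0.3, 0.8]
width: 0.0001
gripper_force: 0.0
```

Emit:
carry_out(moves=[{"dp":[0,0,0],"turn":[0,0,-0.165],"hand":1},{"dp":[0,0,0],"turn":[0,0,-0.165],"hand":1},{"dp":[0,0,0],"turn":[0,0,-0.165],"hand":1},{"dp":[0,0,0],"turn":[0,0,-0.165],"hand":1},{"dp":[0,0,0],"turn":[0,0,-0.165],"hand":1},{"dp":[0,0,0],"turn":[0,0,-0.165],"hand":1},{"dp":[0,0,0],"turn":[0,0,0],"hand":1}])

```text
clock: 2.98
tool_pos: [0.5776, 0.195, 0.3268]
tcp_rot: [-0.0, 0.767, 0.642, -0.001]
force: [-0.0, 0.2, -0.3]
width: 0.0002
gripper_force: 0.0
```

```bash
cat >> h.py <<'E'
def wrist():
    from rig import readout,cams
    from scipy.spatial.transform import Rotation as Ro
    s=readout.observe();c=cams.read_camera('wrist')
    q=np.array(s['tcp_rot']);T=np.eye(4);T[:3,:3]=Ro.from_quat(q[[1,2,3,0]]).as_matrix();T[:3,3]=s['tool_pos']
    W=T@np.array(c['mount']);c['R']=W[:3,:3].T;c['t']=-c['R']@W[:3,3]
    yaw=np.degrees(np.arctan2(T[1,0],T[0,0]));print('tcp',s['tool_pos'],'yaw',yaw,'zax',T[:3,2],'clk',s['clock'])
    return s,c,T
E
python3 - <<'E'
from h import *;import pickle
s,c,T=wrist();pickle.dump((c,T),open('w1.pkl','wb'));cv2.imwrite('pics/w1.png',c['frame'][:,:,::-1]);print(np.round(c['mount'],3))
E
```

```text
tcp [0.57763452 0.19498529 0.32677207] yaw 79.86454908643695 zax [-1.23382203e-03 -1.68023714e-04 -9.99999225e-01] clk 2.975
[[-0.    -0.96  -0.279  0.071]
 [ 1.    -0.     0.    -0.   ]
 [-0.001 -0.279  0.96  -0.142]
 [ 0.     0.     0.     1.   ]]
```

View pics/w1.png

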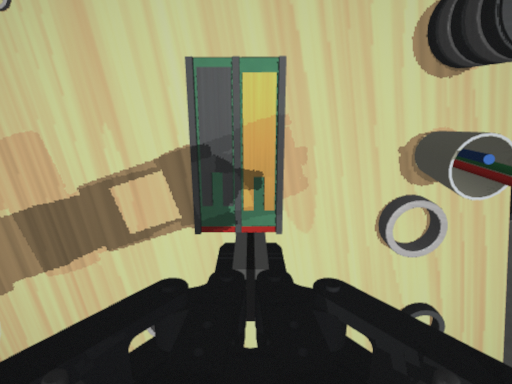

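The wrist view shows the brass in the right lane, plain end at row 71 and slotted end near row 211. The red edge is at row ~230, the bed's far end at row 57, and the outer fences at cols 187 and 286.

```bash
python3 - <<'E'
from h import *;import pickle
c,T=pickle.load(open('w1.pkl','rb'))
u=-T[:2,0]; v=T[:2,1]
m=mask(c,(12,140,60),(30,255,255));k=np.zeros_like(m);k[66:215,239:281]=1;m*=k
b=big(cv2.morphologyEx(m,cv2.MORPH_CLOSE,np.ones((5,5))));P=ray(c,b,.066);print('brass',rect(P),cv2.boundingRect(b.astype(np.int32)))
s=P[:,:2]@u*1000;t=P[:,:2]@v*1000;print('brass s',s.min(),s.max(),'t',t.min(),t.max())
m=cv2.bitwise_or(mask(c,(0,150,50),(8,255,255)),mask(c,(172,150,50),(180,255,255)));k=np.zeros_like(m);k[220:240,190:290]=1
r=big(m*k);Q=ray(c,r,.06)[:,:2]*1000;print('red s',(Q@u).min(),(Q@u).max(),'t',(Q@v).min(),(Q@v).max())
F=ray(c,[[187,57],[286,57],[195,233],[282,233]],.068)[:,:2]*1000;print('fence s',F@u,'t',F@v)
F=ray(c,[[193,57],[279,57]],.06)[:,:2]*1000;print('surf back',F@u)
print('tcp s,t',T[:2,3]@u*1000,T[:2,3]@v*1000)
E
```

```text
brass (array([585.90509033, 182.87168884]), 119.63006591796875, 39.53171157836914, 80.0285873413086) (243, 115, 33, 95)
brass s -342.97924223288413 -223.362130788139 t 524.82179198654 564.4549059385043
red s -197.06847477871293 -188.34941117316265 t 522.744862189415 567.2664501291079
fence s [-407.71131968 -407.66167985 -190.37606796 -190.36705927] t [461.75871221 574.76429622 460.59068396 576.02296816]
surf back [-408.55954685 -408.51556544]
tcp s,t -293.59214485833763 534.3070236001745
```

```bash
python3 - <<'E'
import pickle
from h import *
for n in('top','side'):
    c=pickle.load(open(n+'.pkl','rb'));z=c['z_map'];v,u=np.nonzero(z>0)
    X=(np.c_[u,v,np.ones(len(u))]@np.linalg.inv(c['camera_matrix']).T*z[v,u][:,None]-c['t'])@c['R']
    k=(X[:,0]>.4)&(X[:,0]<.8)&(X[:,1]>.34)&(X[:,1]<.7)&(X[:,2]>.03);Y=X[k]
    if len(Y):print(n,len(Y),Y.min(0),Y.max(0))
E
```

```text
top 230 [0.58058862 0.44738725 0.03013061] [0.68432893 0.46549208 0.05409067]
side 4089 [0.49110116 0.44430269 0.03005689] [0.74953395 0.69972352 0.09691609]
```

Emit:
carry_out(moves=[{"dp":[3.15,0.27,2],"turn":[0,0,0],"hand":1},{"dp":[3.15,0.27,2],"turn":[0,0,0],"hand":1},{"dp":[3.15,0.27,2],"turn":[0,0,0],"hand":1},{"dp":[3.15,0.27,2],"turn":[0,0,0],"hand":1},{"dp":[0,0,4],"turn":[0,0,0],"hand":1},{"dp":[0,0,4],"turn":[0,0,0],"hand":1},{"dp":[0,0,4],"turn":[0,0,0],"hand":1},{"dp":[0,0,3],"turn":[0,0,0],"hand":1},{"dp":[0,0,2],"turn":[0,0,0],"hand":1},{"dp":[0,0,1.4],"turn":[0,0,0],"hand":1},{"dp":[0,0,0],"turn":[0,0,0],"hand":1},{"dp":[0,0,0],"turn":[0,0,0],"hand":1}])

```text
clock: 4.53
tool_pos: [0.6115, 0.3175, 0.0645]
tcp_rot: [0.0, 0.766, 0.642, 0.001]
force: [-0.1, -0.0, 0.4]
width: 0.0001
gripper_force: 0.0
```

```bash
cat > st.py <<'E'
from h import *
import sys
s,c,T=wrist();w=__import__('pickle').load(open('w1.pkl','rb'))[1]
print('s,t',-T[:2,3]@w[:2,0]*1000,T[:2,3]@w[:2,1]*1000,'f',s['force'],'w',s['width'])
cv2.imwrite('pics/%s.png'%sys.argv[1],c['frame'][:,:,::-1])
E
python3 st.py w2
```

```text
tcp [0.61148814 0.31752892 0.06451036] yaw 79.957002533839 zax [ 2.23258663e-03  7.46155863e-04 -9.99997229e-01] clk 4.525
s,t -420.1808254202728 546.0675610946461 f [-0.06648332 -0.0400868   0.41348425] w 0.00010218526089890931
```

View pics/w2.png

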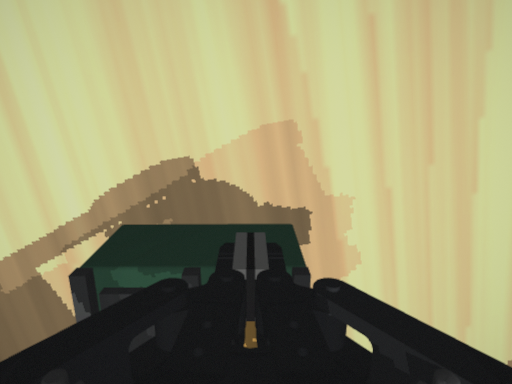

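The shut fingers (≈250,270) stand just behind the bed's open back end, in line with the brass seen at (250,335).

Emit:
carry_out(moves=[{"dp":[0,0,0.15],"turn":[0,0,0],"hand":1},{"dp":[-0.5,0,0],"turn":[0,0,0],"hand":1},{"dp":[-0.5,0,0],"turn":[0,0,0],"hand":1},{"dp":[-0.5,0,0],"turn":[0,0,0],"hand":1},{"dp":[-0.5,0,0],"turn":[0,0,0],"hand":1},{"dp":[-0.5,0,0],"turn":[0,0,0],"hand":1},{"dp":[-0.5,0,0],"turn":[0,0,0],"hand":1}])

```text
clock: 5.45
tool_pos: [0.6054, 0.2876, 0.0618]
tcp_rot: [-0.0, 0.766, 0.643, 0.0]
force: [0.0, 1.5, -1.2]
width: 0.0001
gripper_force: 0.8
```

Emit:
carry_out(moves=[{"dp":[-0.5,0,0],"turn":[0,0,0],"hand":1},{"dp":[-0.5,0,0],"turn":[0,0,0],"hand":1},{"dp":[-0.5,0,0],"turn":[0,0,0],"hand":1},{"dp":[-0.5,0,0],"turn":[0,0,0],"hand":1},{"dp":[-0.5,0,0],"turn":[0,0,0],"hand":1},{"dp":[-0.5,0,0],"turn":[0,0,0],"hand":1},{"dp":[-0.5,0,0],"turn":[0,0,0],"hand":1},{"dp":[-0.5,0,0],"turn":[0,0,0],"hand":1},{"dp":[-0.5,0,0],"turn":[0,0,0],"hand":1},{"dp":[-0.5,0,0],"turn":[0,0,0],"hand":1},{"dp":[0,0,0],"turn":[0,0,0],"hand":1}])

```text
clock: 6.82
tool_pos: [0.5964, 0.2376, 0.0618]
tcp_rot: [0.0, 0.766, 0.643, -0.001]
force: [0.2, 0.4, -0.2]
width: -0.0001
gripper_force: 0.0
```

```bash
python3 st.py w3; cat > br.py <<'E'
from h import *
from rig import cams
import pickle,sys
w=pickle.load(open('w1.pkl','rb'))[1]
c=cams.read_camera('side')
m=mask(c,(12,140,60),(30,255,255));k=np.zeros_like(m);k[95:215,220:290]=1
b=big(m*k);P=ray(c,b,.066)[:,:2]*1000;s=-P@w[:2,0];t=P@w[:2,1];print('s',s.min(),s.max(),'t',t.min(),t.max(),rect(P/1000))
cv2.imwrite('pics/%s.png'%sys.argv[1],cv2.resize(c['frame'][80:220,180:340,::-1],None,fx=3,fy=3))
E
python3 br.py s3
```

```text
tcp [0.59637701 0.23762039 0.06177238] yaw 79.96524443245995 zax [-7.49208680e-04 -8.71920616e-04 -9.99999339e-01] clk 6.825
s,t -338.86012172955 545.254261144714 f [ 0.20677717  0.37463511 -0.20998947] w -0.00010405337607071969
s -273.1988944691837 -156.19472354831416 t 525.3422548614166 565.3586402831136 (array([574.22540283, 115.44981384]), 117.36967468261719, 39.837791442871094, 79.27800750732422)
```

View pics/s3.png

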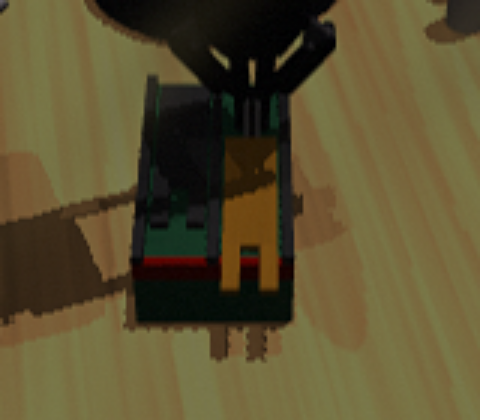

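The brass's forked end (≈250,290 in the crop) already overhangs the red edge by about 32 mm, and the steel shim hasn't moved. I need to push 28 mm more.

Emit:
carry_out(moves=[{"dp":[-0.5,0,0],"turn":[0,0,0],"hand":1},{"dp":[-0.5,0,0],"turn":[0,0,0],"hand":1},{"dp":[-0.5,0,0],"turn":[0,0,0],"hand":1},{"dp":[-0.5,0,0],"turn":[0,0,0],"hand":1},{"dp":[-0.5,0,0],"turn":[0,0,0],"hand":1},{"dp":[-0.3,0,0],"turn":[0,0,0],"hand":1},{"dp":[0,0,0],"turn":[0,0,0],"hand":1},{"dp":[0.3,0,0],"turn":[0,0,0],"hand":1},{"dp":[0,0,-3],"turn":[0,0,0],"hand":1},{"dp":[0,0,-4],"turn":[0,0,0],"hand":1},{"dp":[0,0,-4],"turn":[0,0,0],"hand":1},{"dp":[0,0,0],"turn":[0,0,0],"hand":-1},{"dp":[0,0,0],"turn":[0,0,0],"hand":-1}])

```text
clock: 8.55
tool_pos: [0.5916, 0.2139, 0.1714]
tcp_rot: [-0.0, 0.766, 0.643, -0.0]
force: [-0.8, -0.2, -0.2]
width: 0.0356
gripper_force: 0.0
```

```bash
python3 st.py w4;python3 br.py s4
```

```text
tcp [0.59163747 0.21386844 0.17143412] yaw 79.99080123233888 zax [-1.00609511e-03 -3.05133488e-04 -9.99999447e-01] clk 8.55
s,t -314.64478648358084 544.7684650838281 f [-0.8437325  -0.22479254 -0.19128081] w 0.03560646813533257
s -291.0604656483725 -129.81277066835653 t 525.1136797688673 565.079124229854 (array([573.7510376 , 111.19659424]), 161.62841796875, 39.1875, 79.27823638916016)
```

Emit:
carry_out(moves=[{"dp":[-3.1,0,0],"turn":[0,0,0],"hand":-1},{"dp":[-3.1,0,0],"turn":[0,0,0],"hand":-1},{"dp":[-3.1,0,0],"turn":[0,0,0],"hand":-1},{"dp":[-3.1,0,0],"turn":[0,0,0],"hand":-1},{"dp":[-3.0,0,0],"turn":[0,0,0],"hand":-1},{"dp":[0,0,0],"turn":[0,0,0],"hand":-1},{"dp":[0,0,3],"turn":[0,0,0],"hand":-1},{"dp":[0,0,3],"turn":[0,0,0],"hand":-1},{"dp":[0,0,3],"turn":[0,0,0],"hand":-1},{"dp":[0,0,2.5],"turn":[0,0,0],"hand":-1},{"dp":[0,0,1.3],"turn":[0,0,0],"hand":-1},{"dp":[0,0,0],"turn":[0,0,0],"hand":-1},{"dp":[0,0,0],"turn":[0,0,0],"hand":-1}])

```text
clock: 10.28
tool_pos: [0.5661, 0.0624, 0.0444]
tcp_rot: [0.0, 0.766, 0.643, 0.001]
force: [0.5, -0.4, 1.0]
width: 0.085
gripper_force: 0.0
```

```bash
python3 st.py w5;python3 br.py s5
```

```text
tcp [0.56611804 0.06241283 0.044448  ] yaw 79.98979206170652 zax [ 1.40337660e-03 -4.40158009e-05 -9.99999014e-01] clk 10.275
s,t -161.06193376920564 546.2998687809862 f [ 0.48278824 -0.38987323  0.95424638] w 0.08501723538908218
s -121.24147779304607 -51.32315935674694 t 493.10377963683595 530.5804300512987 (array([518.78100586,  -5.00908661]), 73.24543762207031, 31.549516677856445, 86.35409545898438)
```

View pics/w5.png

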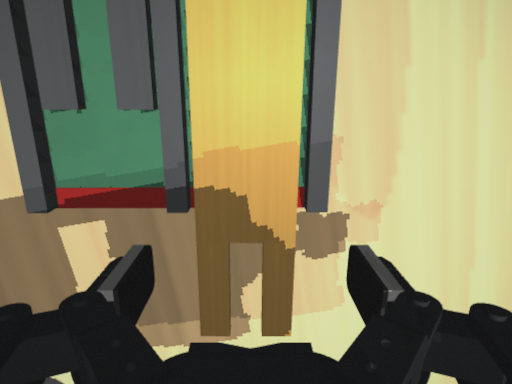

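The open fingers (cols 153 and 348) straddle the forked end (cols 198–295) clear of the bed edge, with the shim centred between them.

Emit:
carry_out(grip_force=90, moves=[{"dp":[0,-0.1,0.3],"turn":[0,0,0],"hand":-1},{"dp":[0,0,0],"turn":[0,0,0],"hand":1},{"dp":[0,0,0],"turn":[0,0,0],"hand":1},{"dp":[0,0,0],"turn":[0,0,0],"hand":1},{"dp":[0,0,0],"turn":[0,0,0],"hand":1},{"dp":[0,0,0],"turn":[0,0,0],"hand":1},{"dp":[0,0,0],"turn":[0,0,0],"hand":1},{"dp":[0,0,0],"turn":[0,0,0],"hand":1}])

```text
clock: 11.38
tool_pos: [0.5646, 0.0623, 0.0411]
tcp_rot: [0.0, 0.766, 0.643, 0.0]
force: [-1.6, -0.2, 5.2]
width: 0.0383
gripper_force: 89.6
```

Emit:
carry_out(moves=[{"dp":[0,0,-0.5],"turn":[0,0,0],"hand":1},{"dp":[0,0,-0.5],"turn":[0,0,0],"hand":1},{"dp":[0,0,-0.5],"turn":[0,0,0],"hand":1},{"dp":[0,0,-0.5],"turn":[0,0,0],"hand":1},{"dp":[0,0,-0.5],"turn":[0,0,0],"hand":1},{"dp":[0,0,-1],"turn":[0,0,0],"hand":1},{"dp":[0,0,-1],"turn":[0,0,0],"hand":1},{"dp":[0,0,-1],"turn":[0,0,0],"hand":1},{"dp":[0,0,-1],"turn":[0,0,0],"hand":1},{"dp":[0,0,-1],"turn":[0,0,0],"hand":1},{"dp":[0,0,-1],"turn":[0,0,0],"hand":1},{"dp":[0,0,0],"turn":[0,0,0],"hand":1}])

```text
clock: 12.88
tool_pos: [0.5652, 0.0623, 0.1268]
tcp_rot: [0.001, 0.766, 0.643, 0.001]
force: [-0.3, -0.4, -3.0]
width: 0.0379
gripper_force: 90.4
```

```bash
python3 st.py w6;python3 - <<'E'
from rig import cams;import cv2,pickle
c=cams.read_camera('side');pickle.dump(c,open('s6.pkl','wb'));a=cv2.imread('pics/w6.png')
cv2.imwrite('pics/x6.png',cv2.resize(cv2.hconcat([a,c['frame'][:,:,::-1].copy()]),None,fx=.78,fy=.78))
E
```

```text
tcp [0.56516037 0.06232868 0.12682646] yaw 79.97808267779946 zax [ 2.12182463e-03 -1.83037441e-04 -9.99997732e-01] clk 12.875
s,t -160.81056724411528 545.3719507865004 f [-0.34952324 -0.39644887 -2.99877044] w 0.037880444684019375
```

View pics/x6.png

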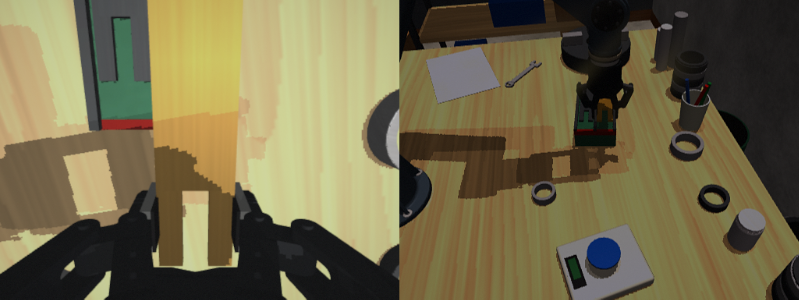

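The shim is held and lifted, as the 3 N load and the wrist view (cols 152–242) show. Next I check its tilt from the wrist depth, then work out the move to the pan.

```bash
cat > tilt.py <<'E'
from h import *
s,c,T=wrist();z=c['z_map'];m=mask(c,(10,120,40),(30,255,255))
k=np.zeros_like(m);k[0:235,198:305]=1;m=cv2.erode(m*k,np.ones((7,7)));v,u=np.nonzero((m>0)&(z>0))
C=np.c_[u,v,np.ones(len(u))]@np.linalg.inv(c['camera_matrix']).T*z[v,u][:,None]
X=(C-c['t'])@c['R'];L=(X-T[:3,3])@T[:3,:3]
ok=L[:,2]<np.median(L[:,2])+.015;L=L[ok];X=X[ok]
A=np.c_[L[:,:2],np.ones(len(L))]
p=np.linalg.lstsq(A,L[:,2],rcond=None)[0];r=L[:,2]-A@p
print(len(L),'plane tool z=a x+b y+c',p,'rms',r.std(),'L range',L.min(0),L.max(0))
print('force',s['force'],'w',s['width'])
pan=np.array([.5043,-.2708]);d=T[:2,:2].T@(pan-T[:2,3]);print('pan in tool xy (cm)',d*100)
E
python3 tilt.py
```

```text
tcp [0.56433594 0.06238203 0.12582754] yaw 79.9768343177892 zax [-1.57793567e-04  4.07119269e-06 -9.99999988e-01] clk 12.975
23159 plane tool z=a x+b y+c [ 0.01620185  0.00021846 -0.02439133] rms 0.0006428962167837577 L range [ 0.02011138 -0.019192   -0.0261502 ] [ 0.10178226  0.01854957 -0.02040592]
force [-0.58230599 -0.79131064 -3.13894216] w 0.03798131948587693
pan in tool xy (cm) [-33.85458577  -0.11305235]
```

Emit:
carry_out(moves=[{"dp":[-1.25,0,0],"turn":[0,0,0],"hand":1},{"dp":[-2,0,0],"turn":[0,0,0],"hand":1},{"dp":[-3,0,0],"turn":[0,0,0],"hand":1},{"dp":[-3,0,0],"turn":[0,0,0],"hand":1},{"dp":[-3,0,0],"turn":[0,0,0],"hand":1},{"dp":[-3,0,0],"turn":[0,0,0],"hand":1},{"dp":[-3,0,0],"turn":[0,0,0],"hand":1},{"dp":[-3,-0.1,0],"turn":[0,0,0],"hand":1},{"dp":[-3,0,0],"turn":[0,0,0],"hand":1},{"dp":[-3,0,0],"turn":[0,0,0],"hand":1},{"dp":[-3,0,0],"turn":[0,0,0],"hand":1},{"dp":[-3,0,0],"turn":[0,0,0],"hand":1},{"dp":[-3,0,0],"turn":[0,0,0],"hand":1},{"dp":[-2,0,0],"turn":[0,0,0],"hand":1},{"dp":[-1,0,0],"turn":[0,0,0],"hand":1},{"dp":[0,0,0],"turn":[0,0,0],"hand":1},{"dp":[0,0,0],"turn":[0,0,0],"hand":1}])

```text
clock: 15.15
tool_pos: [0.495, -0.3228, 0.1256]
tcp_rot: [-0.001, 0.766, 0.643, 0.0]
force: [0.2, 0.6, -2.4]
width: 0.0378
gripper_force: 90.4
```

```bash
python3 tilt.py; python3 - <<'E'
from rig import cams;import cv2
a=cams.read_camera('side')['frame'][200:384,130:400,::-1];b=cams.read_camera('top')['frame'][150:334,242:512,::-1]
cv2.imwrite('pics/x7.png',cv2.resize(cv2.hconcat([a.copy(),b.copy()]),None,fx=1.45,fy=1.45))
E
```

```text
tcp [ 0.49499451 -0.32282573  0.12564039] yaw 80.01328166523804 zax [-7.19271260e-04  1.14232315e-03 -9.99999089e-01] clk 15.15
23128 plane tool z=a x+b y+c [ 0.01633274 -0.00039441 -0.02440514] rms 0.0006269547881113514 L range [ 0.02001151 -0.01910093 -0.02593954] [ 0.10189624  0.01855558 -0.0200524 ]
force [ 0.24916209  0.59799074 -2.39747743] w 0.03777569502129543
pan in tool xy (cm) [5.28511664 0.01422397]
```

View pics/x7.png

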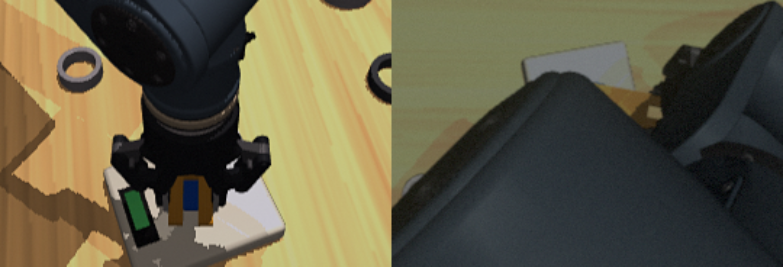

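The shim is above the scale with the blue pan visible through its slot (≈190,195 in the left crop). Lowering.

Emit:
carry_out(moves=[{"dp":[0,0,0],"turn":[0,0.016,0],"hand":1},{"dp":[0,0,1.5],"turn":[0,0,0],"hand":1},{"dp":[0,0,1.5],"turn":[0,0,0],"hand":1},{"dp":[0,0,1.5],"turn":[0,0,0],"hand":1},{"dp":[0,0,1],"turn":[0,0,0],"hand":1},{"dp":[0,0,0.6],"turn":[0,0,0],"hand":1},{"dp":[0,0,0.4],"turn":[0,0,0],"hand":1},{"dp":[0,0,0.3],"turn":[0,0,0],"hand":1},{"dp":[0,0,0.2],"turn":[0,0,0],"hand":1},{"dp":[0,0,0],"turn":[0,0,0],"hand":1},{"dp":[0,0,0],"turn":[0,0,0],"hand":1},{"dp":[0,0,0],"turn":[0,0,0],"hand":1}])

```text
clock: 16.8
tool_pos: [0.4954, -0.323, 0.056]
tcp_rot: [-0.005, 0.766, 0.643, 0.006]
force: [0.3, -0.6, -2.0]
width: 0.0376
gripper_force: 90.4
```

Emit:
carry_out(moves=[{"dp":[0,0,0.1],"turn":[0,0,0],"hand":1},{"dp":[0,0,0.1],"turn":[0,0,0],"hand":1},{"dp":[0,0,0.05],"turn":[0,0,0],"hand":1},{"dp":[0,0,0.0],"turn":[0,0,0],"hand":1},{"dp":[0,0,0],"turn":[0,0,0],"hand":1}])

```text
clock: 17.42
tool_pos: [0.4954, -0.3228, 0.0533]
tcp_rot: [-0.005, 0.766, 0.643, 0.006]
force: [-0.8, 0.6, -2.4]
width: 0.038
gripper_force: 90.4
```

Emit:
carry_out(moves=[{"dp":[0,0,0.05],"turn":[0,0,0],"hand":1},{"dp":[0,0,0.05],"turn":[0,0,0],"hand":1},{"dp":[0,0,0.0],"turn":[0,0,0],"hand":1},{"dp":[0,0,0],"turn":[0,0,0],"hand":1}])

```text
clock: 17.92
tool_pos: [0.4954, -0.3228, 0.0523]
tcp_rot: [-0.005, 0.766, 0.643, 0.006]
force: [-0.4, 0.2, -2.1]
width: 0.0379
gripper_force: 90.4
```

Emit:
carry_out(moves=[{"dp":[0,0,0.05],"turn":[0,0,0],"hand":1},{"dp":[0,0,0.05],"turn":[0,0,0],"hand":1},{"dp":[0,0,0.0],"turn":[0,0,0],"hand":1},{"dp":[0,0,0],"turn":[0,0,0],"hand":1}])

```text
clock: 18.42
tool_pos: [0.4954, -0.3228, 0.0514]
tcp_rot: [-0.005, 0.766, 0.643, 0.006]
force: [-0.6, -0.1, -0.5]
width: 0.0378
gripper_force: 90.5
```

```bash
python3 tilt.py
```

```text
tcp [ 0.49539848 -0.32282187  0.05138379] yaw 79.97662362151958 zax [ 0.00283556  0.0156992  -0.99987274] clk 18.425
23108 plane tool z=a x+b y+c [ 0.0142573  -0.00011811 -0.02438151] rms 0.0006344674286322176 L range [ 0.02009643 -0.01909696 -0.02641103] [ 0.101731    0.01846473 -0.02046586]
force [-0.63687988 -0.11522655 -0.5227957 ] w 0.03776997013003086
pan in tool xy (cm) [ 5.2770445  -0.02888031]
```

Contact has begun (load −2.4 → −0.5 N). One small step down, then release.

Emit:
carry_out(grip_force=20, moves=[{"dp":[0,0,0.05],"turn":[0,0,0],"hand":1},{"dp":[0,0,0],"turn":[0,0,0],"hand":1},{"dp":[0,0,0],"turn":[0,0,0],"hand":-1},{"dp":[0,0,0],"turn":[0,0,0],"hand":-1},{"dp":[0,0,0],"turn":[0,0,0],"hand":-1},{"dp":[0,0,0],"turn":[0,0,0],"hand":-1},{"dp":[0,0,0],"turn":[0,0,0],"hand":-1},{"dp":[0,0,0],"turn":[0,0,0],"hand":-1}])

```text
clock: 19.48
tool_pos: [0.4954, -0.3228, 0.0508]
tcp_rot: [-0.005, 0.766, 0.643, 0.006]
force: [-1.0, 0.1, -1.2]
width: 0.0858
gripper_force: 0.0
```

```bash
python3 tilt.py
```

```text
tcp [ 0.49537728 -0.32280987  0.05081342] yaw 79.97304926957304 zax [ 0.00281011  0.01575819 -0.99987188] clk 19.475
23149 plane tool z=a x+b y+c [ 0.01588947  0.00016303 -0.02499663] rms 0.0006323171609820338 L range [ 0.02049019 -0.01897401 -0.02673904] [ 0.10191027  0.01831995 -0.02082177]
force [-1.03521421  0.14942114 -1.24142277] w 0.08575861546771697
pan in tool xy (cm) [ 5.27622579 -0.02691006]
```

Emit:
carry_out(moves=[{"dp":[0,0,-1],"turn":[0,0,0],"hand":-1},{"dp":[0,0,-2],"turn":[0,0,0],"hand":-1},{"dp":[0,0,-3],"turn":[0,0,0],"hand":-1},{"dp":[0,0,-4],"turn":[0,0,0],"hand":-1},{"dp":[0,0,-4],"turn":[0,0,0],"hand":-1},{"dp":[-4,0,0],"turn":[0,0,0],"hand":-1},{"dp":[-4,0,0],"turn":[0,0,0],"hand":-1},{"dp":[-4,0,0],"turn":[0,0,0],"hand":-1},{"dp":[-4,0,0],"turn":[0,0,0],"hand":-1},{"dp":[0,0,0],"turn":[0,0,0],"hand":-1},{"dp":[0,0,0],"turn":[0,0,0],"hand":-1}])

```text
clock: 20.9
tool_pos: [0.4669, -0.4818, 0.1884]
tcp_rot: [-0.006, 0.766, 0.642, 0.006]
force: [-0.5, 0.4, -0.8]
width: 0.0855
gripper_force: 0.0
```

```bash
python3 st.py w9; python3 - <<'E'
from rig import cams;import cv2
a=cams.read_camera('side')['frame'][:,:,::-1].copy();b=cv2.imread('pics/w9.png')
cv2.imwrite('pics/x9.png',cv2.resize(cv2.hconcat([a,b]),None,fx=.78,fy=.78))
E
```

```text
tcp [ 0.46687625 -0.48181793  0.18842407] yaw 79.95371302777532 zax [ 0.00257112  0.0168436  -0.99985483] clk 20.9
s,t 392.13994303026027 544.378517090192 f [-0.51171029  0.38638821 -0.75736357] w 0.08546456387776664
```

View pics/x9.png

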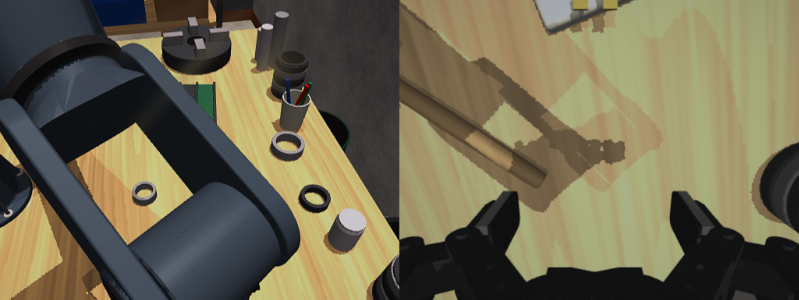

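The forked tips (≈580–615, 8 in the right half) show at the scale, and the side view is blocked by the arm. I check the centre from the wrist and top views.

```bash
python3 - <<'E'
from h import *
from rig import cams
s,c,T=wrist();m=mask(c,(12,120,60),(30,255,255));m[40:]=0
b=big(m);b=np.array([p for p in np.argwhere(m>0)[:,::-1] if 215<p[0]<290]);P=ray(c,b,.076)[:,:2]*1000
u=np.array([-.174,-.985]);v=np.array([.985,-.174]);pan=np.array([504.3,-270.8])
print('tip along u from pan (want 85):',(P@u).max()-pan@u,'lateral',(P@v).min()-pan@v,(P@v).max()-pan@v)
c=cams.read_camera('top');m=mask(c,(12,140,60),(30,255,255));k=np.zeros_like(m);k[195:260,330:440]=1;b=big(m*k);print(rect(ray(c,b,.076)))
E
```

```text
tcp [ 0.4672942  -0.48108608  0.18840494] yaw 80.03734668948537 zax [ 0.00239809  0.0167533  -0.99985678] clk 21.0
tip along u from pan (want 85): 83.25679961345554 lateral -19.447510434549713 20.059147079220224
(array([ 500.43798828, -288.73248291]), 133.51914978027344, 38.257240295410156, 80.30535125732422)
```

The centre is within 2 mm or so of the pan's centre, so I hand in.

```bash
python3 -c "
from rig import ticket;print(ticket.sign_off())"
```

```text
the job is handed in; nothing more can be done
None
```

The brass shim is lying flat on the scale pan, within about 2 mm of its centre by my last camera check, the steel shim was not touched, and the job was handed in at about 21 s with no verdict returned.

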